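# Set the nut and close the cam clamp of an anaerobic culture jar

## Robot

A 6-joint arm with a two-finger parallel gripper is mounted at the origin on a cart in front of the work surface, level with it; the furniture and walls round the work are solid. World frame = base frame: x ahead of the robot, y to its left, z up, the work surface at z = 0. Lengths are in m, angles in rad, forces in N, time in s.
With the tool pointing down it reaches from about 0.3 to 0.875 m from the base axis. Payload 4.2 kg.
Tool frame: the origin (TCP) lies on the centre line of the jaws, within the pads' length; the fingertips stand 17 mm ahead of it and the grasp point (between the pads) lies 2 mm behind it; z points along the fingers, y is the line along which they close (so a half turn about z gives the same grasp; the last joint's range is limited). The gripper opens to 85 mm and grips with 20 to 120 N. Pads are 22 mm wide; open, the fingers measure 114 mm over their backs; the gripper's body (76 mm by 85 mm) begins 54 mm behind the grasp point. The pads swing forward as they close: fully open they stand 13 mm farther back than shut.
Start: joints at [1.214, 0.32, 1.565, -0, 1.257, -0.02], TCP at [0.19, 0.543, 0.248] pointing down, gripper open.
Joint ranges: [-3.11, 3.11], [-0.84, 2.01], [0.21, 2.61], [-1.34, 4.49], [0.05, 2.63], [-2.56, 2.56]. Speed limits (rad/s): [2.57, 2.57, 3.14, 3.14, 3.14, 3.14].

## Interface

Orientations are given as [roll, pitch, yaw] about the fixed x, y, z axes, in that order (R = Rz(yaw) Ry(pitch) Rx(roll)).
In Python, from rig import r gives the robot as it stands.
- The arm moves only by the tool send_rows, never from a script. Its arguments are lists of equal length, an entry for each row: "rot": the turn, a rotation vector about the tool's x, y, z in degrees, a list of three; "delta_pos": the shift along the tool's x, y, z in mm, a list of three; "grip": the finger opening in mm, from 0 to 85.4. A call has 1 to 20 rows; each row shifts and turns the commanded pose from where the row before left it, along the tool's axes as they then stand; what a row does not reach is not made up. A row lasts 1/8 s, in which the tool goes at most 62.5 mm and 10.7 degrees, less where a joint would pass 70% of its speed; a pose out of reach is approached as far as the arm can. A call with a gripper value outside its range is refused whole. The fingers move at their own pace and stop on an object; the grip force is fixed at half the most. Time passes only in rows, so rows that do not move let the fingers close. It gives the time, the measured TCP pose, the force, the opening and the grip force at its end, in the units of the state.
- r.observe(): the state, without advancing time (a new reading comes with each control period).
- r.camera(name): name is "side" or "top" or "wrist"; returns the picture (420x560x3 uint8, red, green, blue); there is no depth.
- r.camera_info(name): a dict with "camera_matrix" (3x3 intrinsics, pixels), "R" (3x3) and "t" (3): a world point X has camera coordinates R X + t. Camera axes: x right, y down, z forward; pixel columns grow to the right and rows downward; lengths in m; the calibration is good to about 2 mm. A picture is of the moment at which its call begins: read the wrist's pose just before it. camera_info takes no time and is no camera call; for the wrist camera it gives the pose at the moment of the call.
- r.sign_off(): hands the job in; it is judged then, once.
The state is a dict: "time": time; "joints": joint angles; "joint_velocities": joint speeds; "joint_torque": joint torques, N m; "position": TCP position; "eef_rot": TCP orientation; "ft_force": force on the tool from outside, world axes, zero at the start; "wrist_torque": the same for the moment, N m; "width": finger opening in m; "grip_force": force on a finger pad.
Only numpy, scipy, OpenCV 4.12 (cv2) and the standard library are available. Lean on these libraries where they do the work, as an engineer would, in place of code of your own. Each camera call takes 0.05 s, during which the arm holds its last target. There are 200 camera calls.

## Task

Seal the culture jar. With the red-knobbed cam lever up, turn the knurled nut on the yoke clockwise until the lever, tried by feel, starts to bite at about 40 degrees from upright, a little before half-way; then swing the lever all the way down past the top of its cam to its stop and let go, so that the lid is held firmly without being overstressed. Leave the lid lying square and the box and vials beside the jar undisturbed.

Things in the scene. Friction and masses are not known exactly. Their poses are not given: they have to be found in the camera images.
- jar: clear culture jar, 110 mm across, fixed to the counter by its grey stand (132 mm across); aluminium flange 124 mm across, top at 104 mm. Origin: centre of the underside; z up. The clamp lies along the jar's y axis: hinge post at y = +72 mm (left), knurled nut over the middle, cam lever on an eye bolt at y = -72 mm (right).
- lid: loose round aluminium lid, 116 mm across, 12 mm thick, 450 g, lying on the flange; steel boss 38 mm across, 6 mm high in its middle, brass vent cock off-centre. Origin: centre of its underside, 104 mm above the jar's origin; z up. Need not be touched.
- yoke: arched steel yoke, 24 mm wide, hinged at the left post, drawn down at the right by the cam. Origin: on its hinge, 72 mm left of the jar's axis, 131 mm up; it runs to -y. Carries the nut, and below it a spindle with a sprung rubber foot (26 mm across) that presses on the lid's boss. The nut starts backed off by an unknown amount, 1 to 3.1 rad short of right.
- nut_grip (a point): middle of the dark knurled nut, 40 mm across, 24 mm high, axis upright (5 degrees off while the lever is up); 10 mm free below it, a 12 mm spindle standing some 10 mm out of its top. Grasp across from above. Clockwise (from above) lowers the foot 1.5 mm per rad; stiff, 0.36 N m; stays where left. Each rad adds about 110 N of lock force and brings first bite 0.36 rad earlier.
- lever_knob (a point): centre of the red ball knob, 20 mm across, on the cam lever's 9 mm thick handle, 60 mm from the lever's pin. It can be pinched from above across the jar's x axis and led round in an arc with the gripper's orientation kept: the ball turns between the fingers.
- lever_pin (a point): the cam lever's pin, along the jar's x axis, at y = -72 mm, 164 mm up in the jar's frame; the lever turns about it. Resistance at the knob: 0.5 to 0.7 N when free; after the foot meets the lid 1 N more is felt only some 0.12 rad later; with the nut right it peaks at about 4 N near 1.15 rad, vanishes at 1.6, then draws the lever to its stop. Let go under load before 1.6 it springs up.
- lever (a joint): angle of the cam lever, rad: 0 upright (open), growing as it swings to the jar's right (-y) and down; 1.57 level, 1.60 top of the cam, 1.74 the stop (home). The foot comes down about 6.4 mm x cos(1.6 - angle). With the nut right the foot first touches the lid at 0.6 to 0.8 rad (best 0.70): lock force 80 to 155 N. It stays where left when unloaded.
- swab_box: white and blue card box, 58 x 98 x 48 mm, loose, lying to the left of the jar; leave alone. Origin: centre of its underside.
- vial_red: brown glass vial with a red cap, 24 mm across, 46 mm high, loose, standing to the right of the jar; leave alone. Origin: centre of its underside, z up.
- vial_blue: clear glass vial with a blue cap, 24 mm across, 46 mm high, loose, standing to the right of the jar; leave alone. Origin: centre of its underside, z up.
Mind the look-alikes: they are no part of the job. What is meant by the lid is not pink or purple, and is the larger of those in its own colour.

How it is judged:
By the outcome, as a careful person would: the job done as asked, in the order asked, and still so for the second after the job is handed in, with the robot touching nothing.
It also fails if it takes over 72 s, if anything falls off the work surface, if the arm or the gripper's body presses on something with over 40 N, if the wrist force passes 120 N, or if a joint passes its speed limit or range.

## Working session

There is one attempt and no reset: what is moved stays moved. The work goes in short steps, Python scripts to look and compute and a tool call to move; the robot and the scene stay as the last step left them, time stands still between calls to the robot, and variables do not carry over. Pictures are saved under pics/ and viewed, at most 10 in all, crops included, and the job is handed in when it is done.

Besides the shell and the picture viewer there is one more tool, called after "Emit:" in YAML: its name, and indented under it one key for each argument. send_rows: Moves the arm, as the interface text tells. Its arguments: {"type":"object","properties":{"rot":{"type":"array","items":{"type":"array","items":{"type":"number"}}},"delta_pos":{"type":"array","items":{"type":"array","items":{"type":"number"}}},"grip":{"type":"array","items":{"type":"number"}}},"required":["rot","delta_pos","grip"]}

```bash
ls; mkdir -p pics; python3 - <<'E'
from rig import r
import cv2,numpy as np
s=r.observe(); print({k:np.round(v,3).tolist() for k,v in s.items()})
a=r.camera("side"); b=r.camera("top")
np.save('pics/side.npy',a);np.save('pics/top.npy',b)
cv2.imwrite('pics/a.png',cv2.resize(np.vstack([a,b])[:,:,::-1],None,fx=1,fy=1)[:420])
cv2.imwrite('pics/b.png',b[:,:,::-1])
for n in("side","top","wrist"):
  i=r.camera_info(n);print(n,{k:np.round(v,4).tolist() for k,v in i.items()})
E
```

```text
pics
{'time': 0.0, 'joints': [1.214, 0.32, 1.566, 0.0, 1.257, -0.02], 'joint_velocities': [0.002, -0.0, -0.002, -0.001, 0.002, 0.002], 'joint_torque': [-0.0, -41.552, -23.417, -0.0, 0.008, -0.0], 'position': [0.19, 0.542, 0.247], 'eef_rot': [-3.14, -0.0, 2.805], 'ft_force': [-0.526, -0.416, 0.055], 'wrist_torque': [-0.032, -0.029, 0.02], 'grip_force': 0.0, 'width': 0.085}
side {'camera_matrix': [[382.5985, 0.0, 281.9904], [0.0, 382.5985, 204.4337], [0.0, 0.0, 1.0]], 'R': [[0.969, -0.2466, -0.0121], [-0.137, -0.4962, -0.8573], [0.2055, 0.8324, -0.5146]], 't': [-0.4862, 0.2322, 0.7955]}
top {'camera_matrix': [[497.9746, 0.0, 285.7249], [0.0, 497.9746, 202.3304], [0.0, 0.0, 1.0]], 'R': [[0.01, -0.9999, -0.0026], [-0.9896, -0.0095, -0.1433], [0.1433, 0.004, -0.9897]], 't': [0.0784, 0.513, 1.1815]}
wrist {'camera_matrix': [[292.6487, 0.0, 277.807], [0.0, 292.6487, 213.6698], [0.0, 0.0, 1.0]], 'R': [[0.3297, 0.9441, -0.0007], [0.9094, -0.3173, 0.2688], [0.2536, -0.0893, -0.9632]], 't': [-0.5746, -0.0351, 0.3771]}
```

View pics/a.png

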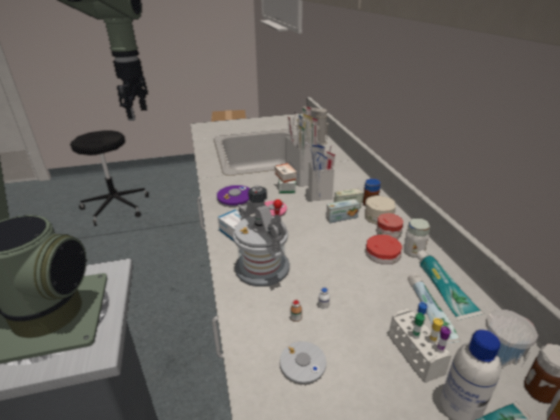

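View pics/b.png

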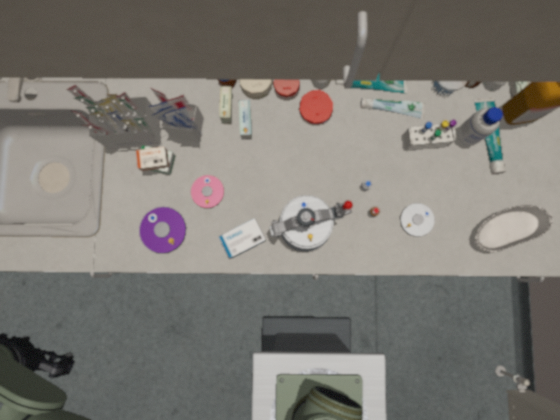

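```bash
python3 - <<'E'
import cv2,numpy as np
a=np.load('pics/side.npy');b=np.load('pics/top.npy')
f=lambda im,x,y,w,h,k:cv2.resize(im[y:y+h,x:x+w,::-1],None,fx=k,fy=k,interpolation=cv2.INTER_CUBIC)
A=f(a,205,170,100,125,4); B=f(b,260,180,100,125,4)
B=f(b,262,160,100,125,4)
cv2.imwrite('pics/c.png',np.hstack([A,B]))
E
```

```text
(no output)
```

View pics/c.png

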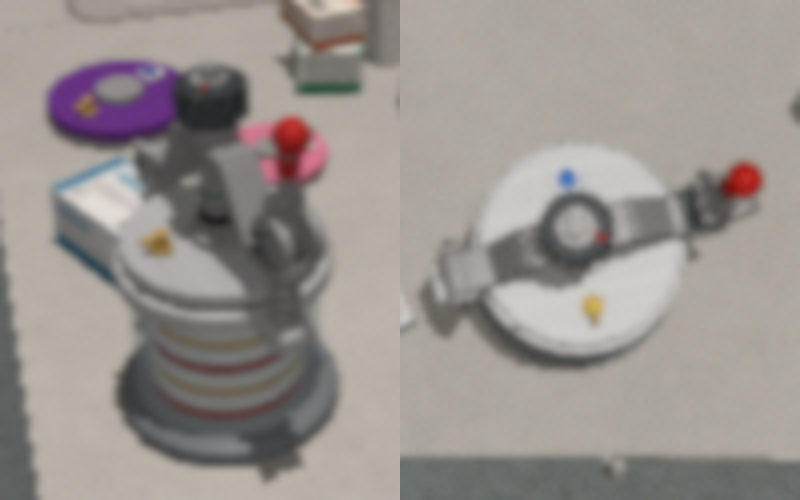

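```bash
cat > h.py <<'E'
import numpy as np,cv2
from rig import r
from scipy.spatial.transform import Rotation as Ro
def P(n):
    i=r.camera_info(n); return i['camera_matrix']@np.c_[i['R'],i['t']]
def tri(ps,pt):
    X=cv2.triangulatePoints(P('side'),P('top'),np.array(ps,float),np.array(pt,float))[:,0]; return X[:3]/X[3]
def onz(n,p,z):
    i=r.camera_info(n);d=i['R'].T@np.linalg.inv(i['camera_matrix'])@[p[0],p[1],1];c=-i['R'].T@i['t'];return c+d*(z-c[2])/d[2]
def uv(n,X):
    q=P(n)@np.r_[X,1];return q[:2]/q[2]
E
python3 - <<'E'
from h import *
np.set_printoptions(precision=4,suppress=True)
k=tri((277.8,203.8),(348.2,205));n=tri((258,188.5),(306.2,216.5))
c=onz('top',(308,222.3),.110)
print(k,n,c)
for q in(n,c): d=(k-q)[:2];print(np.hypot(*d),np.degrees(np.arctan2(d[1],d[0])))
# red vial, blue vial, box
print(onz('top',(374.5,211.5),.046),onz('top',(366,185.5),.046),onz('top',(242,238),.048))
# left post
print(onz('top',(262+52/4,160+280/4),.131), onz('top',(308,216.5),.175))
E
```

```text
[ 0.4822 -0.0468  0.2219] [0.459  0.0396 0.2134] [0.456  0.0318 0.11  ]
0.08955620075261002 -74.94473433821814
0.08287025884198636 -71.54403611652856
[ 0.4905 -0.1318  0.046 ] [ 0.5542 -0.112   0.046 ] [0.4231 0.1875 0.048 ]
[0.4358 0.1064 0.131 ] [0.4618 0.0345 0.175 ]
```

Emit:
send_rows:
  rot:
    - [0,0,8.4]
    - [0,0,8.4]
    - [0,0,8.4]
    - [0,0,8.4]
    - [0,0,0]
    - [0,0,0]
    - [0,0,0]
    - [0,0,0]
    - [0,0,0]
    - [0,0,0]
    - [0,0,0]
    - [0,0,0]
    - [0,0,0]
    - [0,0,0]
    - [0,0,0]
    - [0,0,0]
  delta_pos:
    - [0,0,-18]
    - [0,0,-18]
    - [0,0,-18]
    - [0,0,-18]
    - [-56.5,-9.2,0]
    - [-56.5,-9.2,0]
    - [-56.5,-9.2,0]
    - [-56.5,-9.2,0]
    - [-56.5,-9.2,0]
    - [-56.5,-9.2,0]
    - [-56.5,-9.2,0]
    - [-56.5,-9.2,0]
    - [-56.5,-9.2,0]
    - [-56.5,-9.2,0]
    - [0,0,0]
    - [0,0,0]
  grip: [85,85,85,85,85,85,85,85,85,85,85,85,85,85,85,85]

```text
time: 2.1
position: [0.4571, 0.0367, 0.3199]
eef_rot: [-3.141, -0.001, 2.218]
ft_force: [-0.2, 0.5, 0.2]
width: 0.0852
grip_force: 0.0
```

```bash
python3 - <<'E'
from h import *
s=r.observe();print(s['time'],s['position'],s['eef_rot'],s['joints'],s['ft_force'])
np.savez('pics/wc.npz',**{k:np.array(v) for k,v in r.camera_info('wrist').items()})
w=r.camera('wrist');cv2.imwrite('pics/d.png',cv2.resize(w[:,:,::-1],None,fx=1.4,fy=1.4,interpolation=cv2.INTER_CUBIC))
E
```

```text
2.1 [0.45707233 0.03673695 0.3198815 ] [-3.14092225e+00 -1.27497169e-03  2.21763523e+00] [ 5.46708086e-02  9.35934623e-02  1.67915024e+00  6.97692858e-04
  1.37011690e+00 -5.92308030e-01] [-0.20787442  0.47444182  0.16133665]
```

View pics/d.png

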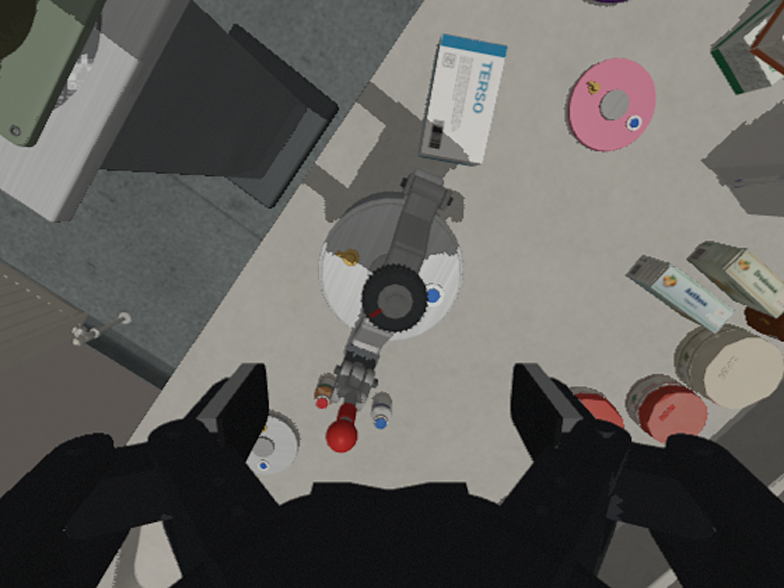

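```bash
cat >> h.py <<'E'
def ray(n,p,i=None):
    i=i or r.camera_info(n);d=i['R'].T@np.linalg.inv(i['camera_matrix'])@[p[0],p[1],1];return -i['R'].T@i['t'],d/np.linalg.norm(d)
def meet(rs):
    A=sum(np.eye(3)-np.outer(d,d) for c,d in rs);b=sum((np.eye(3)-np.outer(d,d))@c for c,d in rs);X=np.linalg.solve(A,b)
    print([round(1e3*np.linalg.norm((np.eye(3)-np.outer(d,d))@(X-c)),1) for c,d in rs]);return X
E
python3 - <<'E'
from h import *
np.set_printoptions(precision=4,suppress=True)
wc=dict(np.load('pics/wc.npz'))
W=lambda x,y:ray('w',(x/1.4,y/1.4),wc)
S=lambda x,y:ray('side',(205+x/4,170+y/4)); T=lambda x,y:ray('top',(262+x/4,160+y/4))
k=meet([W(342,436),S(291,135),T(345,180)]);print('knob',k)
n=meet([W(396,298),S(212,76),T(177,226)]);print('nut top',n)
k2=meet([W(342,436),T(345,180)]);n2=meet([W(396,298),T(177,226)]);print(k2,n2)
def at(x,y,z):
    c,d=W(x,y);return c+d*(z-c[2])/d[2]
print('hinge',at(426,187,.14),'pin',at(355,378,.168),'lid',at(391,265,.116),'box corner right near',at(483,163,.048),at(420,156,.048))
print('vials',at(322,403,.046),at(381,423,.046))
E
```

```text
[np.float64(0.7), np.float64(1.2), np.float64(1.8)]
knob [ 0.4829 -0.0466  0.2219]
[np.float64(1.8), np.float64(2.8), np.float64(2.2)]
nut top [0.4593 0.0409 0.2112]
[np.float64(1.2), np.float64(1.2)]
[np.float64(0.8), np.float64(0.8)]
[ 0.4822 -0.0464  0.2222] [0.4598 0.0394 0.1978]
hinge [0.4381 0.1063 0.14  ] pin [ 0.479  -0.0336  0.168 ] lid [0.4552 0.0424 0.116 ] box corner right near [0.4732 0.1592 0.048 ] [0.4232 0.129  0.048 ]
vials [ 0.4956 -0.1342  0.046 ] [ 0.5615 -0.1153  0.046 ]
```

Emit:
send_rows:
  rot:
    - [0,0,0]
    - [0,0,0]
    - [0,0,0]
    - [1.76,-4.68,0]
    - [0,0,0]
  delta_pos:
    - [1.7,1.5,29]
    - [1.7,1.5,29]
    - [1.7,1.4,28]
    - [0,0,0]
    - [0,0,0]
  grip: [85,85,75,70,70]

```text
time: 2.78
position: [0.457, 0.0454, 0.2342]
eef_rot: [-3.111, 0.081, 2.224]
ft_force: [-0.1, -0.5, -0.2]
width: 0.0704
grip_force: 0.0
```

```bash
python3 - <<'E'
from h import *
s=r.observe();print(s['time'],s['position'],s['eef_rot'],s['joints'],s['ft_force'])
np.savez('pics/wc2.npz',**{k:np.array(v) for k,v in r.camera_info('wrist').items()})
w=r.camera('wrist');a=r.camera('side')
A=cv2.resize(a[150:270,215:295,::-1],(400,600),interpolation=cv2.INTER_CUBIC)
B=cv2.resize(w[180:380,130:430,::-1],(400,267),interpolation=cv2.INTER_CUBIC)
B=cv2.copyMakeBorder(B,0,333,0,0,cv2.BORDER_CONSTANT)
cv2.imwrite('pics/e.png',np.hstack([A,B]))
E
```

```text
2.775 [0.45703167 0.04541161 0.23418935] [-3.11066244  0.08056692  2.22431287] [ 0.12984739  0.14218754  1.84513931 -0.09371826  1.14243603 -0.48397458] [-0.09112981 -0.47310598 -0.22810587]
```

View pics/e.png

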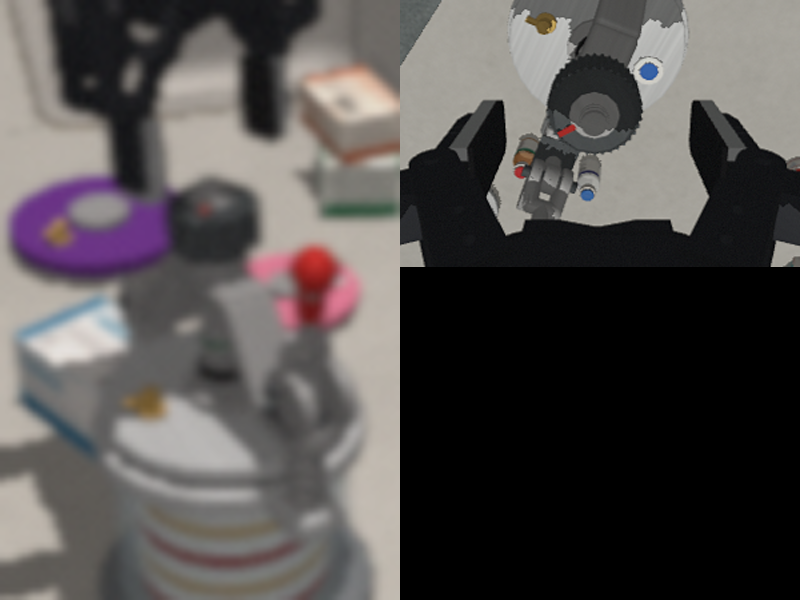

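```bash
python3 - <<'E'
from h import *
np.set_printoptions(precision=4,suppress=True)
i=dict(np.load('pics/wc2.npz'));s=r.observe()
Rt=Ro.from_euler('xyz',s['eef_rot']).as_matrix();p=s['position']
for px,d in (((277,258),.165),((275.5,266.5),292.6*.012/22)):
    X=i['R'].T@(np.linalg.inv(i['camera_matrix'])@[px[0],px[1],1]*d-i['t']);print(X,Rt.T@(X-p))
w1=dict(np.load('pics/wc.npz'))
X=meet([ray('w',(277,258),i),ray('w',(396/1.4,299/1.4),w1),ray('side',(215+214/5,150+205/5))]);print(X,Rt.T@(X-p))
X=meet([ray('w',(277,258),i),ray('w',(396/1.4,299/1.4),w1)]);print(X,Rt.T@(X-p))
print('side px of TCP', uv('side',p))
E
```

```text
[0.4576 0.0428 0.2068] [ 0.001  -0.0003  0.028 ]
[0.4582 0.041  0.2132] [-0.0012 -0.0011  0.0218]
[np.float64(1.8), np.float64(0.6), np.float64(1.9)]
[0.4597 0.0415 0.206 ] [-0.0011  0.0006  0.029 ]
[np.float64(0.4), np.float64(0.4)]
[0.4605 0.0391 0.1985] [-0.0029  0.      0.0366]
side px of TCP [255.2341 178.8719]
```

Emit:
send_rows:
  rot:
    - [0,0,0]
    - [0,0,0]
    - [0,0,0]
    - [0,0,0]
    - [0,0,0]
    - [0,0,0]
    - [0,0,0]
  delta_pos:
    - [-0.5,0,19]
    - [0,0,12]
    - [0,0,7]
    - [0,0,0]
    - [0,0,0]
    - [0,0,0]
    - [0,0,0]
  grip: [70,70,70,55,35,30,30]

```text
time: 3.75
position: [0.4588, 0.0391, 0.1972]
eef_rot: [-3.11, 0.082, 2.22]
ft_force: [-3.5, -3.2, 5.6]
width: 0.0385
grip_force: 60.2
```

Emit:
send_rows:
  rot:
    - [0,0,8.2]
    - [0,0,8.2]
    - [0,0,8.2]
    - [0,0,8.2]
    - [0,0,8.2]
    - [0,0,8.2]
    - [0,0,8.2]
    - [0,0,0]
  delta_pos:
    - [0,0,0]
    - [0,0,0]
    - [0,0,0]
    - [0,0,0]
    - [0,0,0]
    - [0,0,0]
    - [0,0,0]
    - [0,0,0]
  grip: [30,30,30,30,30,30,30,30]

```text
time: 4.75
position: [0.4585, 0.0392, 0.1972]
eef_rot: [3.09, 0.071, 1.213]
ft_force: [-3.3, -4.0, 7.4]
width: 0.0385
grip_force: 60.6
```

```bash
python3 - <<'E'
from h import *
np.set_printoptions(precision=3,suppress=True)
s=r.observe();print(s['joints'],s['wrist_torque'],s['ft_force'],s['joint_torque'])
E
```

```text
[ 0.117  0.177  1.904 -0.1    1.05   0.522] [-0.426  1.03  -0.473] [-3.27  -4.02   7.422] [  2.266 -28.776 -21.185   0.292  -1.646  -0.201]
```

```bash
cat >> h.py <<'E'
def plan(wps,pose=None):
    "wps: list of (pos, rpy); prints the tool-frame shift mm and rotvec deg of each leg (shift in the axes at its start)"
    s=r.observe();p=np.array(s['position']);R=Ro.from_euler('xyz',s['eef_rot'])
    if pose: p,R=np.array(pose[0]),Ro.from_euler('xyz',pose[1])
    for q,e in wps:
        Q=Ro.from_euler('xyz',e);print('shift',np.round(R.inv().apply(np.array(q)-p)*1e3,1),'rot',np.round((R.inv()*Q).as_rotvec(degrees=True),2))
        p,R=np.array(q),Q
E
python3 - <<'E'
from h import *
E=(np.pi,0,np.radians(106.5))
p=r.observe();R=Ro.from_euler('xyz',p['eef_rot']);up=p['position']+R.apply([0,0,-.07])
plan([(up,p['eef_rot']),(up,E),((.4825,-.0465,.27),E),((.4825,-.0465,.220),E)])
E
```

```text
shift [  0.   0. -70.] rot [0. 0. 0.]
shift [0. 0. 0.] rot [  1.54   4.88 -36.87]
shift [-95.1  -1.5  -3.1] rot [0. 0. 0.]
shift [-0. -0. 50.] rot [0. 0. 0.]
```

Emit:
send_rows:
  rot:
    - [0,0,0]
    - [0,0,0]
    - [0,0,0]
    - [0,0,0]
    - [0.385,1.22,-9.22]
    - [0.385,1.22,-9.22]
    - [0.385,1.22,-9.22]
    - [0.385,1.22,-9.22]
    - [0,0,0]
    - [0,0,0]
    - [0,0,0]
    - [0,0,0]
  delta_pos:
    - [0,0,0]
    - [0,0,0]
    - [0,0,-30]
    - [0,0,-40]
    - [0,0,0]
    - [0,0,0]
    - [0,0,0]
    - [0,0,0]
    - [-32,-0.5,-1]
    - [-32,-0.5,-1]
    - [-31.1,-0.5,-1]
    - [0,0,0]
  grip: [60,60,60,60,60,60,60,60,60,60,60,60]

```text
time: 6.25
position: [0.4839, -0.0472, 0.269]
eef_rot: [3.14, -0.0, 1.858]
ft_force: [0.7, -0.1, -0.9]
width: 0.0597
grip_force: 0.0
```

```bash
python3 - <<'E'
from h import *
s=r.observe();print(s['time'],s['position'],s['eef_rot'],s['joints'],s['ft_force'])
np.savez('pics/wc3.npz',**{k:np.array(v) for k,v in r.camera_info('wrist').items()})
w=r.camera('wrist');t=r.camera('side')
B=cv2.resize(w[150:400,130:430,::-1],(600,500),interpolation=cv2.INTER_CUBIC)
A=cv2.resize(t[150:270,235:275,::-1],(166,500),interpolation=cv2.INTER_CUBIC)
h=cv2.cvtColor(w,cv2.COLOR_RGB2HSV);m=(((h[...,0]<6)|(h[...,0]>174))&(h[...,1]>170)&(h[...,2]>80)).astype('uint8')
n,l,st,c=cv2.connectedComponentsWithStats(m)
for q in range(1,n):
    if st[q,4]>60:print(st[q],c[q])
cv2.imwrite('pics/f.png',np.hstack([B,A]))
print(uv('wrist',[.4825,-.0465,.222]))
E
```

```text
6.25 [ 0.48389103 -0.04721325  0.26895404] [ 3.13976342e+00 -4.59358780e-04  1.85818745e+00] [-1.21629942e-01  1.64957445e-01  1.72253619e+00  1.20969832e-03
  1.25260358e+00 -4.09398244e-01] [ 0.72446167 -0.09816699 -0.85964495]
[541 148  19  41 284] [548.50352113 170.74647887]
[458 173  46  63 389] [470.84061697 197.48843188]
[261 218  31  44 930] [275.53655914 241.42043011]
[276.20917593 245.80099037]
```

View pics/f.png

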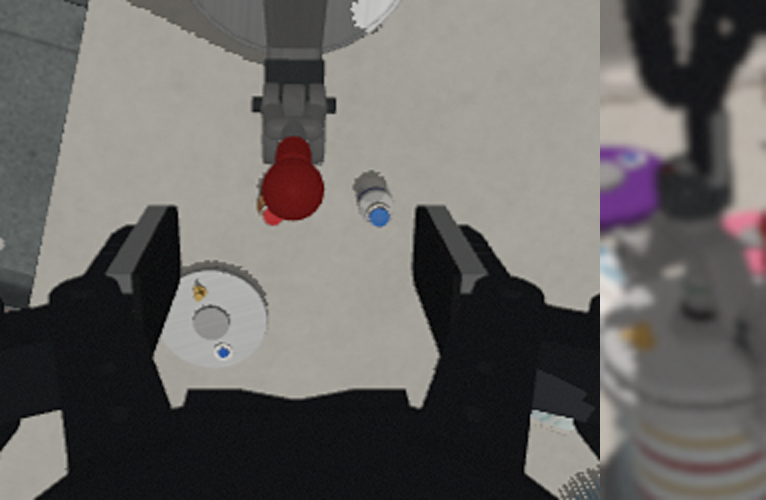

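Emit:
send_rows:
  rot:
    - [0,0,0]
    - [0,0,0]
    - [0,0,0]
    - [0,0,0]
    - [0,0,0]
    - [0,0,0]
    - [0,0,0]
  delta_pos:
    - [1,-1,29]
    - [0,0,20]
    - [0,0,0]
    - [0,0,0]
    - [0,0,0]
    - [0,0,0]
    - [0,0,0]
  grip: [60,60,60,40,15,15,15]

```text
time: 7.22
position: [0.4824, -0.0455, 0.2213]
eef_rot: [3.139, 0.001, 1.861]
ft_force: [-1.0, -0.7, 5.4]
width: 0.0168
grip_force: 58.4
```

```bash
cat >> h.py <<'E'
def feel(n=6):
    F=[]
    for _ in range(n): r.camera('side');F.append(r.observe()['ft_force'])
    return np.mean(F,0),np.std(F,0)
E
python3 - <<'E'
from h import *
np.set_printoptions(precision=3,suppress=True)
s=r.observe();print(s['position'],s['width'],s['grip_force'],*feel())
E
```

```text
[ 0.482 -0.046  0.221] 0.01679955203820049 58.391700983047485 [-1.574 -1.313  5.67 ] [0.662 0.363 0.387]
```

Emit:
send_rows:
  rot:
    - [0,0,0]
    - [0,0,0]
    - [0,0,0]
    - [0,0,0]
  delta_pos:
    - [-5.2,0,1.5]
    - [-4.7,0,1.9]
    - [-4.6,0,2.2]
    - [0,0,0]
  grip: [15,15,15,15]

```text
time: 8.02
position: [0.4864, -0.0596, 0.2157]
eef_rot: [3.139, 0.0, 1.859]
ft_force: [-1.2, -1.4, 7.3]
width: 0.0168
grip_force: 59.6
```

```bash
cat >> h.py <<'E'
PIN=np.array([.479,-.0335]);D=np.array([.284,-.959])
def rep(n=6):
    f,sd=feel(n);s=r.observe();p=s['position'];h=D@f[:2]
    hz=(D@(p[:2]-PIN)*1e3,(p[2]-.164)*1e3);a=np.arctan2(*hz)
    print('t%.2f'%s['time'],'h,z',np.round(hz,1),'a~%.3f'%a,'rad %.1f'%np.hypot(*hz),'tang %.2f radial %.2f'%(-(h*np.cos(a)-f[2]*np.sin(a)),h*np.sin(a)+f[2]*np.cos(a)),'f h %.2f z %.2f x %.2f'%(h,f[2],D@[f[1],-f[0]]),'w',round(s['width']*1e3,1))
E
python3 -c "
from h import *
rep()"
```

```text
t8.32 h,z [27.  51.7] a~0.481 rad 58.4 tang 2.44 radial 6.69 f h 0.93 z 7.06 x -2.51 w 16.8
```

Emit:
send_rows:
  rot:
    - [0,0,0]
    - [0,0,0]
  delta_pos:
    - [-5.3,0,2.5]
    - [0,0,0]
  grip: [15,15]

```text
time: 8.57
position: [0.4878, -0.0644, 0.2128]
eef_rot: [3.139, -0.001, 1.858]
ft_force: [-0.2, -0.6, 5.9]
width: 0.0164
grip_force: 60.3
```

```bash
python3 -c "
from h import *
rep()"
```

```text
t8.88 h,z [32.  48.9] a~0.580 rad 58.4 tang 3.01 radial 5.11 f h 0.29 z 5.93 x -1.72 w 16.6
```

Emit:
send_rows:
  rot:
    - [0,0,0]
    - [0,0,0]
  delta_pos:
    - [-4.8,0,3.6]
    - [0,0,0]
  grip: [15,15]

```text
time: 9.12
position: [0.4896, -0.0707, 0.2101]
eef_rot: [3.139, 0.004, 1.86]
ft_force: [-1.7, -5.9, 10.5]
width: 0.0168
grip_force: 62.4
```

```bash
python3 -c "
from h import *
rep()"
```

```text
t9.43 h,z [38.6 46.2] a~0.696 rad 60.2 tang 2.42 radial 11.04 f h 5.22 z 10.02 x -3.78 w 16.4
```

Emit:
send_rows:
  rot:
    - [0,0,0]
    - [0,0,0]
  delta_pos:
    - [-0.6,0,-0.8]
    - [0,0,0]
  grip: [15,15]

```text
time: 9.68
position: [0.4895, -0.0704, 0.2104]
eef_rot: [3.139, 0.002, 1.859]
ft_force: [-1.5, -3.4, 6.9]
width: 0.0169
grip_force: 62.1
```

```bash
python3 -c "
from h import *
rep()"
```

```text
t9.97 h,z [38.4 46.4] a~0.691 rad 60.2 tang 1.96 radial 6.98 f h 2.94 z 6.63 x -2.47 w 16.8
```

Emit:
send_rows:
  rot:
    - [0,0,0]
    - [0,0,0]
  delta_pos:
    - [-1.0,0,-1.2]
    - [0,0,0]
  grip: [15,15]

```text
time: 10.22
position: [0.4895, -0.0703, 0.2105]
eef_rot: [3.14, -0.001, 1.86]
ft_force: [-0.2, -0.4, 2.7]
width: 0.0165
grip_force: 61.8
```

```bash
python3 -c "
from h import *
rep()"
```

```text
t10.53 h,z [38.3 46.5] a~0.689 rad 60.2 tang 2.11 radial 2.78 f h 0.14 z 3.49 x -0.99 w 16.4
```

Emit:
send_rows:
  rot:
    - [0,0,0]
    - [0,0,0]
  delta_pos:
    - [-4.4,0,4.1]
    - [0,0,0]
  grip: [15,15]

```text
time: 10.78
position: [0.4911, -0.0758, 0.2069]
eef_rot: [3.14, 0.002, 1.861]
ft_force: [-1.2, -4.2, 6.9]
width: 0.0166
grip_force: 60.0
```

```bash
python3 -c "
from h import *
rep()"
```

```text
t11.07 h,z [43.9 43. ] a~0.796 rad 61.4 tang 1.94 radial 6.75 f h 3.46 z 6.11 x -2.38 w 16.4
```

Emit:
send_rows:
  rot:
    - [0,0,0]
    - [0,0,0]
  delta_pos:
    - [-5.2,0,3.3]
    - [0,0,0]
  grip: [15,15]

```text
time: 11.32
position: [0.4925, -0.0808, 0.2034]
eef_rot: [3.14, 0.002, 1.861]
ft_force: [-1.0, -4.2, 6.7]
width: 0.0157
grip_force: 56.3
```

```bash
python3 -c "
from h import *
rep()"
```

```text
t11.62 h,z [49.1 39.5] a~0.893 rad 63.1 tang 2.01 radial 6.49 f h 3.80 z 5.64 x -2.58 w 16.1
```

Emit:
send_rows:
  rot:
    - [0,0,0]
    - [0,0,0]
  delta_pos:
    - [-4.5,0,4.2]
    - [0,0,0]
  grip: [15,15]

```text
time: 11.88
position: [0.4945, -0.0867, 0.1999]
eef_rot: [3.14, 0.006, 1.864]
ft_force: [-2.0, -9.4, 7.9]
width: 0.0156
grip_force: 10.1
```

```bash
python3 -c "
from h import *
rep()"
```

```text
t12.18 h,z [55.3 36.1] a~0.992 rad 66.0 tang 2.40 radial 10.87 f h 7.79 z 7.95 x -4.41 w 15.1
```

Emit:
send_rows:
  rot:
    - [0,0,0]
    - [0,0,0]
  delta_pos:
    - [-3.5,0,4.9]
    - [0,0,0]
  grip: [15,15]

```text
time: 12.42
position: [0.4957, -0.0906, 0.1952]
eef_rot: [3.139, 0.008, 1.864]
ft_force: [-2.2, -10.2, 10.2]
width: 0.0152
grip_force: 10.4
```

```bash
python3 -c "
from h import *
rep()
from scipy.optimize import least_squares
P=np.array([[12.5,57.3],[27,51.7],[32,48.9],[38.4,46.4],[43.9,43.0]])
"
```

```text
t12.72 h,z [59.4 31.3] a~1.085 rad 67.1 tang 2.64 radial 12.75 f h 10.04 z 8.28 x -4.84 w 15.4
```

```bash
python3 - <<'E'
from h import *
a=r.camera('side');w=r.camera('wrist')
A=cv2.resize(a[170:290,225:305,::-1],(400,600),interpolation=cv2.INTER_CUBIC)
B=cv2.resize(w[150:400,180:380,::-1],(400,500),interpolation=cv2.INTER_CUBIC)
B=cv2.copyMakeBorder(B,0,100,0,0,cv2.BORDER_CONSTANT)
cv2.imwrite('pics/g.png',np.hstack([A,B]))
E
```

```text
(no output)
```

View pics/g.png

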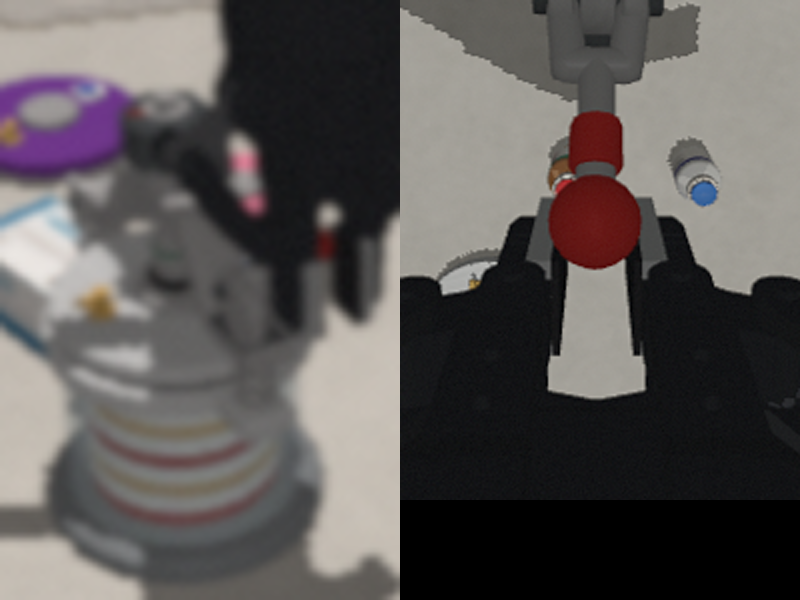

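```bash
python3 - <<'E'
from h import *
s=r.observe();i=r.camera_info('wrist');p=s['position'];R=Ro.from_euler('xyz',s['eef_rot'])
for px,dia in (((278,261),45.5),((278,261),44.5)):
    d=292.6*.02/dia
    X=i['R'].T@(np.linalg.inv(i['camera_matrix'])@[px[0],px[1],1]*d-i['t']);print(X,R.inv().apply(X-p)*1e3,'h',D@(X[:2]-PIN),X[2]-.164)
# at the open pose: ball px (277,244.5) dia 30.5
i=dict(np.load('pics/wc3.npz'));d=292.6*.02/30.5
X=i['R'].T@(np.linalg.inv(i['camera_matrix'])@[277,244.5,1]*d-i['t']);print(X,'h',D@(X[:2]-PIN),X[2]-.164)
E
```

```text
[ 0.49180999 -0.07752838  0.20156656] [13.45864998  0.09014815 -6.32673172] h 0.04586125610469755 0.037566558881764606
[ 0.49218241 -0.07871605  0.19891652] [12.23433282  0.09680691 -3.66722907] h 0.04710599921371128 0.03491652235798068
[ 0.48439469 -0.05006611  0.21417606] h 0.017418991580366867 0.05017606086867263
```

Emit:
send_rows:
  rot:
    - [0,0,0]
    - [0,0,0]
    - [0,0,0]
    - [0,0,0]
  delta_pos:
    - [0,0,0]
    - [0,0,0]
    - [0,0,0]
    - [0,0,0]
  grip: [45,45,45,45]

```text
time: 13.32
position: [0.4945, -0.087, 0.1937]
eef_rot: [3.141, -0.001, 1.861]
ft_force: [0.5, -0.5, 0.2]
width: 0.0452
grip_force: 0.0
```

```bash
cat >> h.py <<'E'
def ball():
    s=r.observe();i=r.camera_info('wrist');w=r.camera('wrist');p=s['position'];R=Ro.from_euler('xyz',s['eef_rot'])
    h=cv2.cvtColor(w,cv2.COLOR_RGB2HSV);m=(((h[...,0]<6)|(h[...,0]>174))&(h[...,1]>150)&(h[...,2]>60)).astype('uint8')
    n,l,st,c=cv2.connectedComponentsWithStats(m);q=1+np.argmin([abs(x[0]+x[2]/2-278)-x[4]/20 for x in st[1:]])
    dt=cv2.distanceTransform((l==q).astype('uint8'),cv2.DIST_L2,5);_,rad,_,px=cv2.minMaxLoc(dt)
    c0,d=ray('w',px,i); hh=None
    # meet the ray with the circle of radius 60 mm round the pin, in the (h,z) plane
    o=np.array([D@(c0[:2]-PIN),c0[2]-.164]);v=np.array([D@d[:2],d[2]])
    B=o@v;C=o@o-.06**2;A=v@v;dis=B*B-A*C
    t=(-B-np.sqrt(max(dis,0)))/A; X=c0+t*d; hz=o+t*v
    print('t',s['time'],'px',px,'rad',round(rad,1),'disc %.5f'%dis,'ball h,z',hz*1e3,'a %.3f'%np.arctan2(*hz),'in tool mm',np.round(R.inv().apply(X-p)*1e3,1),'by size depth %.4f vs %.4f'%(2.926/rad,(i['R']@X+i['t'])[2]))
E
python3 - <<'E'
from h import *
rep(3);ball()
E
```

```text
t13.47 h,z [55.8 29.8] a~1.080 rad 63.3 tang 0.27 radial 0.11 f h -0.03 z 0.29 x 0.06 w 45.1
t 13.475 px (277, 269) rad 22.0 disc 0.00030 ball h,z [43.82516164 40.97993664] a 0.819 in tool mm [ 12.   -0.3 -11.1] by size depth 0.1332 vs 0.1244
```

Emit:
send_rows:
  rot:
    - [0,0,0]
    - [0,0,0]
    - [0,0,0]
  delta_pos:
    - [12,0,-45]
    - [0,0,0]
    - [0,0,0]
  grip: [45,45,45]

```text
time: 13.9
position: [0.4908, -0.0757, 0.2387]
eef_rot: [3.14, -0.001, 1.861]
ft_force: [-0.5, -0.5, -0.2]
width: 0.0452
grip_force: 0.0
```

```bash
python3 - <<'E'
from h import *
ball()
s=r.observe();R=Ro.from_euler('xyz',s['eef_rot'])
print('grasp pt px',uv('wrist',s['position']+R.apply([0,0,-.002])),s['position'])
a=r.camera('side');t=r.camera('top')
for n,im in(('side',a),('top',t)):
    h=cv2.cvtColor(im,cv2.COLOR_RGB2HSV);m=(((h[...,0]<6)|(h[...,0]>172))&(h[...,1]>150)&(h[...,2]>70)).astype('uint8')
    k,l,st,c=cv2.connectedComponentsWithStats(m);[print(n,st[q],c[q]) for q in range(1,k) if st[q,4]>6]
    cv2.imwrite(f'pics/{n}2.png',im[:,:,::-1])
E
```

```text
t 13.9 px (278, 253) rad 16.0 disc 0.00043 ball h,z [43.58296022 41.23742934] a 0.813 in tool mm [ 0.2  0.2 33.4] by size depth 0.1831 vs 0.1705
grasp pt px [277.75352297 283.69480855] [ 0.49052992 -0.07574967  0.23816701]
side [280 215   9   9  54] [284.37037037 218.59259259]
side [379 223  22   8  77] [389.23376623 227.2987013 ]
side [367 236  33  23 597] [383.38358459 246.84924623]
side [294 301   4   3   8] [295.5 302. ]
top [301  92  24  31 226] [310.36283186 105.68584071]
top [280  94   6   2   7] [282.42857143  94.57142857]
top [325  99   6  14  32] [328.09375 104.5    ]
top [177 103   6   4  21] [179.38095238 104.42857143]
top [315 109   9   9  41] [318.63414634 113.02439024]
```

```bash
python3 - <<'E'
from h import *
s=r.observe();R=Ro.from_euler('xyz',s['eef_rot'])
w=ray('wrist',(278,253));X=meet([w,ray('side',(284.4,218.8))]);print(X,'tool',R.inv().apply(X-s['position'])*1e3)
hz=(D@(X[:2]-PIN),X[2]-.164);print(hz,np.arctan2(*hz),np.hypot(*hz))
# same for the first pose of the ball
w1=dict(np.load('pics/wc.npz'));w3=dict(np.load('pics/wc3.npz'))
for rs in([ray('w',(342/1.4,436/1.4),w1),ray('w',(277,244.5),w3)],[ray('w',(342/1.4,436/1.4),w1),ray('w',(277,244.5),w3),ray('side',(277.8,203.8))]):
    X=meet(rs);hz=(D@(X[:2]-PIN),X[2]-.164);print(X,hz,np.arctan2(*hz),np.hypot(*hz))
E
```

```text
[np.float64(0.4), np.float64(0.4)]
[ 0.49019323 -0.07542429  0.20438298] tool [ 0.36557496 -0.15172503 33.50744171]
(np.float64(0.04338427468934123), np.float64(0.04038298176738642)) 0.8212117947631175 0.059270401607761
[np.float64(0.3), np.float64(0.3)]
[ 0.48397238 -0.04782859  0.21964423] (np.float64(0.015153274830596685), np.float64(0.055644228664757184)) 0.26587692297166415 0.05767063309681436
[np.float64(0.5), np.float64(0.4), np.float64(0.5)]
[ 0.48376351 -0.04679609  0.22183925] (np.float64(0.01410378977233526), np.float64(0.05783925427676764)) 0.23917700693775512 0.05953399214931595
```

Emit:
send_rows:
  rot:
    - [0,0,0]
    - [0,0,0]
    - [0,0,0]
    - [0,0,0]
    - [0,0,0]
  delta_pos:
    - [0,0,0]
    - [0,0,0]
    - [0,0,0]
    - [0,0,0]
    - [0,0,4]
  grip: [0,0,0,0,0]

```text
time: 14.68
position: [0.4913, -0.0758, 0.2351]
eef_rot: [3.14, -0.0, 1.861]
ft_force: [-0.7, -0.5, 1.0]
width: -0.0001
grip_force: 0.0
```

```bash
cat >> h.py <<'E'
def push(n=8):
    f,sd=feel(n);s=r.observe();p=s['position'];c=(p[2]-.017-.010-.164)/.06;a=np.arccos(np.clip(c,-1,1))
    print('t%.2f'%s['time'],'z %.4f h %.1f'%(p[2],D@(p[:2]-PIN)*1e3),'a %.3f'%a,'F h %.2f z %.2f'%(D@f[:2],f[2]),'tang %.2f'%((f[2])*np.sin(a)-D@f[:2]*np.cos(a)),'w %.1f'%(s['width']*1e3))
E
python3 -c "
from h import *
push()"
```

```text
t15.07 z 0.2350 h 44.0 a 0.747 F h 0.12 z -0.24 tang -0.25 w -0.1
```

Emit:
send_rows:
  rot:
    - [0,0,0]
    - [0,0,0]
  delta_pos:
    - [-1,0,4]
    - [0,0,0]
  grip: [0,0]

```text
time: 15.32
position: [0.4914, -0.0768, 0.2308]
eef_rot: [3.14, -0.001, 1.861]
ft_force: [0.6, 0.4, 1.2]
width: 0.0005
grip_force: 0.2
```

```bash
python3 -c "
from h import *
push()"
```

```text
t15.72 z 0.2309 h 44.8 a 0.844 F h -0.08 z 0.26 tang 0.25 w 0.1
```

Emit:
send_rows:
  rot:
    - [0,0,0]
    - [0,0,0]
  delta_pos:
    - [-2,0,3]
    - [0,0,0]
  grip: [0,0]

```text
time: 15.98
position: [0.4919, -0.0788, 0.2278]
eef_rot: [3.14, -0.001, 1.86]
ft_force: [-0.8, -0.9, 1.1]
width: -0.0
grip_force: 0.2
```

```bash
python3 -c "
from h import *
push()"
```

```text
t16.38 z 0.2279 h 46.8 a 0.909 F h 0.19 z -0.01 tang -0.12 w 0.0
```

Emit:
send_rows:
  rot:
    - [0,0,0]
    - [0,0,0]
  delta_pos:
    - [-3,0,5]
    - [0,0,0]
  grip: [0,0]

```text
time: 16.62
position: [0.4926, -0.0816, 0.2224]
eef_rot: [3.141, -0.001, 1.86]
ft_force: [0.3, 0.6, -0.6]
width: 0.0005
grip_force: 0.0
```

```bash
python3 -c "
from h import *
push();ball()"
```

```text
t17.02 z 0.2230 h 49.9 a 1.009 F h 0.18 z -0.04 tang -0.13 w 0.1
t 17.025 px (277, 227) rad 10.0 disc 0.00200 ball h,z [24.0974225  54.94828686] a 0.413 in tool mm [25.8 -0.3  4. ] by size depth 0.2926 vs 0.1353
```

Emit:
send_rows:
  rot:
    - [0,0,0]
    - [0,0,0]
  delta_pos:
    - [-3,0,5]
    - [0,0,0]
  grip: [0,0]

```text
time: 17.32
position: [0.4934, -0.0845, 0.2174]
eef_rot: [3.141, -0.001, 1.86]
ft_force: [0.1, -0.1, 0.0]
width: 0.0001
grip_force: 0.0
```

```bash
python3 -c "
from h import *
push();ball()"
```

```text
t17.73 z 0.2180 h 52.9 a 1.104 F h 0.02 z -0.29 tang -0.27 w -0.3
t 17.725 px (277, 227) rad 10.0 disc 0.00189 ball h,z [25.72193989 54.20684282] a 0.443 in tool mm [27.2 -0.4 -0.2] by size depth 0.2926 vs 0.1308
```

```bash
python3 - <<'E'
from h import *
a=r.camera('side');w=r.camera('wrist')
A=cv2.resize(a[170:290,225:305,::-1],(400,600),interpolation=cv2.INTER_CUBIC)
B=cv2.resize(w[150:400,180:380,::-1],(400,500),interpolation=cv2.INTER_CUBIC)
B=cv2.copyMakeBorder(B,0,100,0,0,cv2.BORDER_CONSTANT)
cv2.imwrite('pics/i.png',np.hstack([A,B]))
E
```

```text
(no output)
```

View pics/i.png

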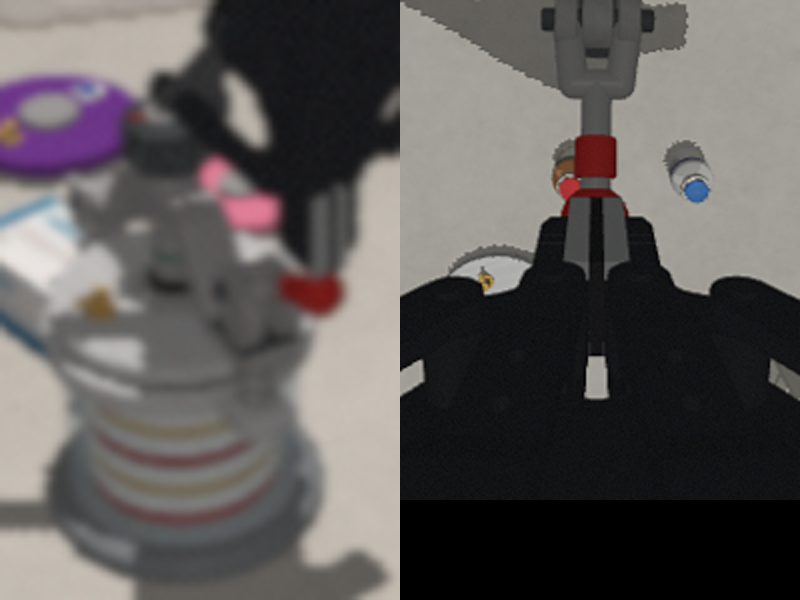

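Emit:
send_rows:
  rot:
    - [0,0,0]
    - [0,0,0]
  delta_pos:
    - [-2.5,0,5.5]
    - [0,0,0]
  grip: [0,0]

```text
time: 18.12
position: [0.4941, -0.0868, 0.2119]
eef_rot: [3.141, -0.001, 1.86]
ft_force: [0.9, -0.1, 0.8]
width: -0.0004
grip_force: 0.0
```

```bash
python3 -c "
from h import *
push()"
```

```text
t18.52 z 0.2125 h 55.4 a 1.204 F h 0.27 z 0.35 tang 0.23 w 0.1
```

Emit:
send_rows:
  rot:
    - [0,0,0]
    - [0,0,0]
  delta_pos:
    - [-2,0,5.7]
    - [0,0,0]
  grip: [0,0]

```text
time: 18.77
position: [0.4946, -0.0887, 0.2061]
eef_rot: [3.141, -0.001, 1.861]
ft_force: [0.6, 0.5, -0.2]
width: -0.0001
grip_force: 0.0
```

```bash
python3 -c "
from h import *
push()"
```

```text
t19.18 z 0.2068 h 57.4 a 1.305 F h 0.26 z -0.28 tang -0.34 w -0.2
```

Emit:
send_rows:
  rot:
    - [0,0,0]
    - [0,0,0]
  delta_pos:
    - [-1.3,0,5.8]
    - [0,0,0]
  grip: [0,0]

```text
time: 19.42
position: [0.495, -0.0899, 0.2003]
eef_rot: [3.141, -0.001, 1.861]
ft_force: [-0.4, 0.2, 1.1]
width: -0.0002
grip_force: 0.0
```

```bash
python3 -c "
from h import *
push()"
```

```text
t19.82 z 0.2010 h 58.7 a 1.403 F h -0.01 z -0.19 tang -0.19 w -0.0
```

Emit:
send_rows:
  rot:
    - [0,0,0]
    - [0,0,0]
    - [0,0,0]
    - [0,0,0]
    - [0,0,0]
    - [0,0,0]
    - [0,0,0]
    - [0,0,0]
    - [0,0,0]
  delta_pos:
    - [0,0,-8]
    - [0,0,0]
    - [0,0,0]
    - [0,0,18]
    - [0,0,18]
    - [0,0,0]
    - [0,0,0]
    - [0,0,0]
    - [0,0,0]
  grip: [0,45,45,45,45,0,0,0,0]

```text
time: 20.95
position: [0.4949, -0.0899, 0.1732]
eef_rot: [3.141, -0.001, 1.861]
ft_force: [-3.8, -1.4, -0.5]
width: 0.0166
grip_force: 58.5
```

```bash
python3 -c "
from h import *
rep(3)"
```

```text
t21.10 h,z [58.6  9.1] a~1.417 rad 59.3 tang 0.27 radial -0.60 f h -0.64 z 0.17 x -3.41 w 16.6
```

Emit:
send_rows:
  rot:
    - [0,0,0]
    - [0,0,0]
    - [0,0,0]
    - [0,0,0]
    - [0,0,0]
    - [0,0,0]
  delta_pos:
    - [1.6,0,-7.0]
    - [2.5,0,-6.8]
    - [3.3,0,-6.4]
    - [4.0,0,-6.0]
    - [4.7,0,-5.5]
    - [0,0,0]
  grip: [0,0,0,0,0,0]

```text
time: 21.85
position: [0.49, -0.0728, 0.2046]
eef_rot: [3.141, -0.003, 1.861]
ft_force: [-4.6, 4.7, -7.0]
width: 0.0161
grip_force: 58.7
```

```bash
python3 -c "
from h import *
rep(4);ball()"
```

```text
t22.05 h,z [41.  40.4] a~0.793 rad 57.6 tang -1.14 radial -8.86 f h -5.50 z -7.03 x -2.32 w 16.7
t 22.05 px (278, 289) rad 17.2 disc 0.00011 ball h,z [46.07360613 38.43465647] a 0.876 in tool mm [-5.   0.1  2. ] by size depth 0.1701 vs 0.1416
```

Emit:
send_rows:
  rot:
    - [0,0,0]
    - [0,0,0]
    - [0,0,0]
    - [0,0,0]
    - [0,0,0]
    - [0,0,0]
  delta_pos:
    - [4.3,0,-5.9]
    - [5.4,0,-4.6]
    - [6.0,0,-3.6]
    - [6.5,0,-2.7]
    - [6.5,0,-1.8]
    - [0,0,0]
  grip: [0,0,0,0,0,0]

```text
time: 22.85
position: [0.4831, -0.0469, 0.2243]
eef_rot: [3.138, 0.001, 1.861]
ft_force: [-0.1, 0.3, 0.7]
width: 0.0003
grip_force: 0.0
```

```bash
python3 -c "
from h import *
rep(3);ball()"
```

```text
t23.00 h,z [14.2 59.5] a~0.234 rad 61.1 tang -0.01 radial -0.23 f h -0.04 z -0.23 x -0.37 w -0.3
t 23.0 px (276, 330) rad 3.0 disc -0.00110 ball h,z [54.6083086  41.46804271] a 0.921 in tool mm [-40.4  -0.9  18. ] by size depth 0.9753 vs 0.1665
```

```bash
cat >> h.py <<'E'
def sball(lo=200,hi=245):
    im=r.camera('side');h=cv2.cvtColor(im,cv2.COLOR_RGB2HSV);m=(((h[...,0]<6)|(h[...,0]>172))&(h[...,1]>150)&(h[...,2]>50)).astype('uint8')
    k,l,st,c=cv2.connectedComponentsWithStats(m)
    for q in range(1,k):
        if st[q,4]>15 and 262<c[q][0]<310:
            A=np.linspace(0,1.8,181);B=[uv('side',np.r_[PIN+D*.06*np.sin(t),.164+.06*np.cos(t)]) for t in A]
            e=[np.hypot(*(b-c[q])) for b in B];j=np.argmin(e);print('side',st[q],c[q],'a~%.2f err %.1fpx'%(A[j],e[j]))
E
python3 -c "
from h import *
sball()"
```

```text
side [280 217  11   8  58] [285.12068966 220.48275862] a~0.88 err 0.8px
```

Emit:
send_rows:
  rot:
    - [0,0,0]
    - [0,0,0]
    - [0,0,0]
    - [0,0,0]
    - [0,0,0]
    - [0,0,0]
    - [0,0,0]
    - [0,0,0]
    - [0,0,0]
    - [0,0,0]
    - [0,0,0]
    - [0,0,0]
    - [0,0,0]
    - [0,0,0]
  delta_pos:
    - [0,0,-25]
    - [-30,0,0]
    - [-30,0,0]
    - [0,0,22]
    - [0,0,22]
    - [0,0,0]
    - [6,0,0]
    - [6,0,0]
    - [6,0,0]
    - [6,0,0]
    - [6,0,0]
    - [6,0,0]
    - [5,0,0]
    - [0,0,0]
  grip: [0,0,0,0,0,0,0,0,0,0,0,0,0,0]

```text
time: 24.85
position: [0.4875, -0.0646, 0.204]
eef_rot: [3.141, -0.001, 1.861]
ft_force: [0.5, -0.7, 0.5]
width: 0.0003
grip_force: 0.0
```

```bash
python3 -c "
from h import *
rep(3);sball()"
```

```text
t25.00 h,z [32.8 40.1] a~0.686 rad 51.8 tang -0.21 radial -0.25 f h 0.01 z -0.33 x 0.42 w -0.1
```

```bash
python3 - <<'E'
from h import *
s=r.observe();p=np.array(s['position']);e=s['eef_rot'];R=Ro.from_euler('xyz',e)
b=p+R.apply([-.015,0,0]);u=b+R.apply([0,0,-.06])
N=np.array([.4586,.0392,.1962]);E=(-3.11,.082,2.22);ax=Ro.from_euler('xyz',E).apply([0,0,1]);U=N-ax*.06
plan([(b,e),(u,e),(U,e),(U,E),(N,E)]);print(ax)
E
```

```text
shift [-15.  -0.  -0.] rot [0. 0. 0.]
shift [  0.  -0. -60.] rot [0. 0. 0.]
shift [128.7   1.9   8.2] rot [0. 0. 0.]
shift [0. 0. 0.] rot [  1.01  -5.01 -20.51]
shift [-0.  0. 60.] rot [0. 0. 0.]
[ 0.02433161 -0.08430887 -0.99614255]
```

Emit:
send_rows:
  rot:
    - [0,0,0]
    - [0,0,0]
    - [0,0,0]
  delta_pos:
    - [-15,0,0]
    - [0,0,-60]
    - [0,0,0]
  grip: [0,60,60]

```text
time: 25.42
position: [0.495, -0.0811, 0.2686]
eef_rot: [3.132, 0.004, 1.86]
ft_force: [0.3, -0.7, -0.4]
width: 0.0355
grip_force: 0.0
```

```bash
python3 -c "
from h import *
ball();sball()"
```

```text
t 25.425 px (274, 181) rad 16.0 disc 0.00322 ball h,z [ 9.86345125 59.18371676] a 0.165 in tool mm [40.5 -2.2 45.2] by size depth 0.1831 vs 0.1710
```

Emit:
send_rows:
  rot:
    - [0,0,0]
    - [0,0,0]
    - [0,0,0]
    - [0.34,-1.67,-6.84]
    - [0.34,-1.67,-6.84]
    - [0.34,-1.67,-6.84]
    - [0,0,0]
    - [0,0,0]
    - [0,0,0]
    - [0,0,0]
    - [0,0,0]
    - [0,0,0]
  delta_pos:
    - [43,0.6,2.7]
    - [43,0.6,2.7]
    - [42.7,0.7,2.8]
    - [0,0,0]
    - [0,0,0]
    - [0,0,0]
    - [0,0,40]
    - [0,0,20]
    - [0,0,0]
    - [0,0,0]
    - [0,0,0]
    - [0,0,0]
  grip: [65,65,65,65,65,65,65,65,65,30,30,30]

```text
time: 27.02
position: [0.459, 0.039, 0.1973]
eef_rot: [-3.111, 0.084, 2.22]
ft_force: [-1.2, -1.5, 3.5]
width: 0.0385
grip_force: 60.2
```

Emit:
send_rows:
  rot:
    - [0,0,8]
    - [0,0,8]
    - [0,0,8]
    - [0,0,8]
    - [0,0,8]
    - [0,0,8]
    - [0,0,8]
    - [0,0,8]
    - [0,0,8]
    - [0,0,8]
    - [0,0,0]
    - [0,0,0]
    - [0,0,0]
  delta_pos:
    - [0,0,0]
    - [0,0,0]
    - [0,0,0]
    - [0,0,0]
    - [0,0,0]
    - [0,0,0]
    - [0,0,0]
    - [0,0,0]
    - [0,0,0]
    - [0,0,0]
    - [0,0,0]
    - [0,0,0]
    - [0,0,-60]
  grip: [30,30,30,30,30,30,30,30,30,30,65,65,65]

```text
time: 28.65
position: [0.4548, 0.044, 0.253]
eef_rot: [3.073, 0.053, 0.822]
ft_force: [0.4, -0.1, 0.5]
width: 0.0649
grip_force: 0.0
```

```bash
python3 - <<'E'
from h import *
w=r.camera('wrist')
s=r.observe();p=np.array(s['position']);e=s['eef_rot'];print(s['time'],p,e,s['joints'][5])
E=(np.pi,0,1.861)
def b(a,dh=0,dz=0): return np.r_[PIN+D*(.06*np.sin(a)+dh),.164+.06*np.cos(a)+dz]
plan([(p,E),(b(.165,-.032,.045),E),(b(.165,-.032,-.012),E)])
cv2.imwrite('pics/j.png',w[:,:,::-1])
E
```

```text
28.7 [0.45999323 0.0451082  0.26337864] [3.05961344 0.0372378  0.82237468] 0.9086654798567375
shift [0. 0. 0.] rot [  3.16   4.38 -59.38]
shift [-58.6  -4.2  -4.8] rot [0. 0. 0.]
shift [-0. -0. 57.] rot [0. 0. 0.]
```

Emit:
send_rows:
  rot:
    - [0.527,0.73,-9.9]
    - [0.527,0.73,-9.9]
    - [0.527,0.73,-9.9]
    - [0.527,0.73,-9.9]
    - [0.527,0.73,-9.9]
    - [0.527,0.73,-9.9]
    - [0,0,0]
    - [0,0,0]
    - [0,0,0]
    - [0,0,0]
    - [0,0,0]
    - [0,0,0]
    - [0,0,0]
    - [0,0,0]
    - [0,0,0]
    - [0,0,0]
  delta_pos:
    - [0,0,0]
    - [0,0,0]
    - [0,0,0]
    - [0,0,0]
    - [0,0,0]
    - [0,0,0]
    - [-30,-2,0]
    - [-28.6,-2.2,0]
    - [0,0,27]
    - [0,0,0]
    - [-7,0,0]
    - [-7,0,0]
    - [-7,0,0]
    - [-7,0,0]
    - [0,0,0]
    - [0,0,0]
  grip: [0,0,0,0,0,0,0,0,0,0,0,0,0,0,0,0]

```text
time: 30.7
position: [0.4776, -0.0401, 0.2291]
eef_rot: [-3.132, -0.001, 1.86]
ft_force: [0.5, -0.1, 0.3]
width: -0.0002
grip_force: 0.0
```

```bash
python3 -c "
from h import *
push(6);sball();ball()"
```

```text
t31.00 z 0.2291 h 5.7 a 0.883 F h -0.14 z 0.09 tang 0.16 w -0.2
side [277 206   9  12  67] [280.6119403  210.65671642] a~0.52 err 0.9px
t 31.05 px (286, 65) rad 3.0 disc -0.00612 ball h,z [-96.64434354  19.63233021] a -1.370 in tool mm [102.3   4.3  45.5] by size depth 0.9753 vs 0.1548
```

Emit:
send_rows:
  rot:
    - [0,0,0]
    - [0,0,0]
    - [0,0,0]
    - [0,0,0]
    - [0,0,0]
  delta_pos:
    - [0,0,-22]
    - [-26,0,0]
    - [0,0,7]
    - [-5,0,6]
    - [0,0,0]
  grip: [0,0,0,0,0]

```text
time: 31.72
position: [0.4879, -0.0722, 0.2401]
eef_rot: [-3.135, 0.006, 1.86]
ft_force: [0.5, -8.1, 12.3]
width: -0.0003
grip_force: 6.4
```

```bash
python3 -c "
from h import *
push();sball()"
```

```text
t32.12 z 0.2404 h 39.2 a 0.604 F h 7.37 z 12.64 tang 1.12 w 0.1
side [279 212   8   8  38] [281.39473684 215.02631579] a~0.67 err 2.2px
```

Emit:
send_rows:
  rot:
    - [0,0,0]
    - [0,0,0]
  delta_pos:
    - [-6,0,5]
    - [0,0,0]
  grip: [0,0]

```text
time: 32.42
position: [0.4893, -0.0768, 0.2343]
eef_rot: [-3.134, 0.003, 1.86]
ft_force: [0.3, -5.9, 8.2]
width: -0.0001
grip_force: 4.0
```

```bash
python3 -c "
from h import *
push();sball()"
```

```text
t32.83 z 0.2342 h 44.2 a 0.766 F h 5.27 z 7.34 tang 1.30 w -0.1
side [280 216   9   7  42] [283.73809524 218.71428571] a~0.81 err 1.5px
```

Emit:
send_rows:
  rot:
    - [0,0,0]
    - [0,0,0]
  delta_pos:
    - [-4,0,4.4]
    - [0,0,0]
  grip: [0,0]

```text
time: 33.12
position: [0.4902, -0.0801, 0.2294]
eef_rot: [-3.134, 0.002, 1.86]
ft_force: [1.4, -2.6, 5.0]
width: -0.0001
grip_force: 2.7
```

```bash
python3 -c "
from h import *
push();sball()"
```

```text
t33.52 z 0.2294 h 47.6 a 0.877 F h 3.92 z 5.63 tang 1.82 w -0.2
side [280 219  10   6  41] [285.         221.82926829] a~0.92 err 1.4px
```

Emit:
send_rows:
  rot:
    - [0,0,0]
    - [0,0,0]
    - [0,0,0]
    - [0,0,0]
  delta_pos:
    - [3,0,0]
    - [-3,0,5]
    - [-3,0,5.5]
    - [0,0,0]
  grip: [0,0,0,0]

```text
time: 34.08
position: [0.491, -0.0829, 0.2187]
eef_rot: [-3.134, 0.002, 1.86]
ft_force: [1.3, -4.0, 5.8]
width: -0.0002
grip_force: 2.8
```

```bash
python3 -c "
from h import *
push();sball()"
```

```text
Traceback (most recent call last):
  File "h.py", line 45, in push
    f,sd=feel(n);s=r.observe();p=s['position'];c=(p[2]-.017-.010-.164)/.06;a=np.arccos(np.clip(c,-1,1))
         ~~~~^^^
  File "h.py", line 26, in feel
    for _ in range(n): r.camera('side');F.append(r.observe()['ft_force'])
                       ~~~~~~~~^^^^^^^^
ValueError: 200 camera calls are used up
```

Emit:
send_rows:
  rot:
    - [0,0,0]
    - [0,0,0]
    - [0,0,0]
  delta_pos:
    - [0,0,-20]
    - [0,0,-40]
    - [0,0,0]
  grip: [0,60,60]

```text
time: 34.5
position: [0.4917, -0.0816, 0.2802]
eef_rot: [-3.136, 0.0, 1.86]
ft_force: [0.2, -0.6, 0.7]
width: 0.0358
grip_force: 0.0
```

```bash
python3 -c "
from h import *
sball();ball();s=r.observe();print(s['position'])"
```

```text
Traceback (most recent call last):
  File "h.py", line 48, in sball
    im=r.camera('side');h=cv2.cvtColor(im,cv2.COLOR_RGB2HSV);m=(((h[...,0]<6)|(h[...,0]>172))&(h[...,1]>150)&(h[...,2]>50)).astype('uint8')
ValueError: 200 camera calls are used up
```

Emit:
send_rows:
  rot:
    - [0,0,0]
    - [0,0,0]
    - [0,0,0]
    - [0,0,0]
    - [0,0,0]
  delta_pos:
    - [0,0,0]
    - [0,0,20]
    - [0,0,20]
    - [-1.5,0,10]
    - [0,0,3]
  grip: [0,0,0,0,0]

```text
time: 35.12
position: [0.4922, -0.0895, 0.2273]
eef_rot: [-3.133, 0.014, 1.862]
ft_force: [-2.5, -20.0, 19.9]
width: -0.0002
grip_force: 12.6
```

Emit:
send_rows:
  rot:
    - [0,0,0]
  delta_pos:
    - [0,0,0]
  grip: [0]

```text
time: 35.25
position: [0.4921, -0.0895, 0.2276]
eef_rot: [-3.133, 0.014, 1.862]
ft_force: [-1.5, -18.7, 16.4]
width: -0.0001
grip_force: 10.6
```

Emit:
send_rows:
  rot:
    - [0,0,0]
  delta_pos:
    - [0,0,0]
  grip: [0]

```text
time: 35.38
position: [0.4921, -0.0894, 0.2277]
eef_rot: [-3.133, 0.013, 1.862]
ft_force: [-1.5, -17.6, 16.8]
width: 0.0
grip_force: 10.6
```

Emit:
send_rows:
  rot:
    - [0,0,0]
  delta_pos:
    - [-1,0,3]
  grip: [0]

```text
time: 35.5
position: [0.4927, -0.0911, 0.2253]
eef_rot: [-3.134, 0.016, 1.862]
ft_force: [-2.6, -21.2, 19.7]
width: -0.0003
grip_force: 13.2
```

Emit:
send_rows:
  rot:
    - [0,0,0]
  delta_pos:
    - [-1,0,3]
  grip: [0]

```text
time: 35.62
position: [0.4935, -0.0928, 0.2226]
eef_rot: [-3.135, 0.018, 1.863]
ft_force: [-1.5, -23.2, 20.6]
width: -0.0
grip_force: 13.7
```

Emit:
send_rows:
  rot:
    - [0,0,0]
  delta_pos:
    - [-1,0,3]
  grip: [0]

```text
time: 35.75
position: [0.4942, -0.0943, 0.2199]
eef_rot: [-3.136, 0.019, 1.863]
ft_force: [-0.3, -24.8, 19.8]
width: -0.0001
grip_force: 13.7
```

Emit:
send_rows:
  rot:
    - [0,0,0]
  delta_pos:
    - [-1,0,2]
  grip: [0]

```text
time: 35.88
position: [0.4947, -0.0955, 0.2179]
eef_rot: [-3.136, 0.02, 1.863]
ft_force: [-0.3, -25.0, 19.5]
width: -0.0001
grip_force: 13.5
```

Emit:
send_rows:
  rot:
    - [0,0,0]
  delta_pos:
    - [0,0,0]
  grip: [0]

```text
time: 36.0
position: [0.4947, -0.0957, 0.2177]
eef_rot: [-3.136, 0.02, 1.863]
ft_force: [-1.3, -24.0, 18.1]
width: 0.0
grip_force: 12.9
```

Emit:
send_rows:
  rot:
    - [0,0,0]
  delta_pos:
    - [0,0,0]
  grip: [0]

```text
time: 36.12
position: [0.4947, -0.0957, 0.2177]
eef_rot: [-3.136, 0.02, 1.863]
ft_force: [-0.6, -25.0, 17.8]
width: -0.0001
grip_force: 12.9
```

Emit:
send_rows:
  rot:
    - [0,0,0]
  delta_pos:
    - [0,0,0]
  grip: [0]

```text
time: 36.25
position: [0.4947, -0.0957, 0.2177]
eef_rot: [-3.136, 0.02, 1.863]
ft_force: [1.0, -24.2, 17.6]
width: 0.0
grip_force: 12.9
```

Emit:
send_rows:
  rot:
    - [0,0,0]
  delta_pos:
    - [0,0,0]
  grip: [0]

```text
time: 36.38
position: [0.4947, -0.0957, 0.2177]
eef_rot: [-3.136, 0.02, 1.863]
ft_force: [0.1, -24.6, 18.1]
width: -0.0001
grip_force: 12.9
```

Emit:
send_rows:
  rot:
    - [0,0,0]
    - [0,0,0]
    - [0,0,0]
  delta_pos:
    - [0,0,-32]
    - [0,0,0]
    - [0,0,0]
  grip: [0,0,0]

```text
time: 36.75
position: [0.4908, -0.087, 0.2444]
eef_rot: [-3.129, -0.003, 1.86]
ft_force: [-1.3, 0.1, -0.0]
width: -0.0001
grip_force: 0.0
```

```bash
python3 -c "
from h import *
s=r.observe();p=s['position'];print(p,D@(p[:2]-PIN)*1e3,s['eef_rot'],s['ft_force'])"
```

```text
[ 0.49083516 -0.0869682   0.24437899] 54.63718667584936 [-3.12856696e+00 -3.10182701e-03  1.85998170e+00] [-1.27953183  0.05325887 -0.00914736]
```

Emit:
send_rows:
  rot:
    - [0,0,0]
    - [0,0,0]
    - [0,0,0]
  delta_pos:
    - [13.6,0,0]
    - [0,0,13]
    - [0,0,0]
  grip: [0,0,0]

```text
time: 37.12
position: [0.4875, -0.0741, 0.2321]
eef_rot: [-3.13, -0.001, 1.861]
ft_force: [-0.3, -0.5, 0.9]
width: -0.0001
grip_force: 0.5
```

Emit:
send_rows:
  rot:
    - [0,0,0]
    - [0,0,0]
  delta_pos:
    - [-3.3,0,4]
    - [0,0,0]
  grip: [0,0]

```text
time: 37.38
position: [0.4886, -0.0777, 0.2286]
eef_rot: [-3.131, -0.002, 1.86]
ft_force: [-0.4, -0.8, 1.2]
width: 0.0002
grip_force: 0.9
```

Emit:
send_rows:
  rot:
    - [0,0,0]
    - [0,0,0]
  delta_pos:
    - [-3.3,0,4.2]
    - [0,0,0]
  grip: [0,0]

```text
time: 37.62
position: [0.4896, -0.0811, 0.2247]
eef_rot: [-3.131, -0.001, 1.859]
ft_force: [-1.1, -1.0, 3.2]
width: -0.0001
grip_force: 1.6
```

Emit:
send_rows:
  rot:
    - [0,0,0]
    - [0,0,0]
  delta_pos:
    - [-3,0,4.2]
    - [0,0,0]
  grip: [0,0]

```text
time: 37.88
position: [0.4905, -0.0842, 0.2206]
eef_rot: [-3.131, -0.0, 1.86]
ft_force: [-1.0, -2.6, 4.1]
width: 0.0
grip_force: 2.3
```

Emit:
send_rows:
  rot:
    - [0,0,0]
  delta_pos:
    - [-2.5,0,4.2]
  grip: [0]

```text
time: 38.0
position: [0.4913, -0.0866, 0.217]
eef_rot: [-3.132, 0.0, 1.86]
ft_force: [-2.6, -4.7, 6.6]
width: -0.0003
grip_force: 3.2
```

Emit:
send_rows:
  rot:
    - [0,0,0]
  delta_pos:
    - [0,0,0]
  grip: [0]

```text
time: 38.12
position: [0.4914, -0.0865, 0.2166]
eef_rot: [-3.132, -0.0, 1.86]
ft_force: [-0.9, -3.0, 5.4]
width: -0.0001
grip_force: 2.4
```

Emit:
send_rows:
  rot:
    - [0,0,0]
  delta_pos:
    - [0,0,0]
  grip: [0]

```text
time: 38.25
position: [0.4914, -0.0862, 0.2167]
eef_rot: [-3.132, -0.001, 1.86]
ft_force: [-1.3, -4.1, 5.0]
width: -0.0002
grip_force: 2.4
```

Emit:
send_rows:
  rot:
    - [0,0,0]
  delta_pos:
    - [0,0,0]
  grip: [0]

```text
time: 38.38
position: [0.4914, -0.0862, 0.2167]
eef_rot: [-3.132, -0.001, 1.86]
ft_force: [-0.6, -3.6, 5.1]
width: 0.0002
grip_force: 2.5
```

Emit:
send_rows:
  rot:
    - [0,0,0]
  delta_pos:
    - [0,0,0]
  grip: [0]

```text
time: 38.5
position: [0.4914, -0.0862, 0.2167]
eef_rot: [-3.132, -0.001, 1.86]
ft_force: [-1.1, -3.4, 5.0]
width: -0.0002
grip_force: 2.6
```

Emit:
send_rows:
  rot:
    - [0,0,0]
  delta_pos:
    - [0,0,0]
  grip: [0]

```text
time: 38.62
position: [0.4913, -0.0862, 0.2167]
eef_rot: [-3.132, -0.001, 1.86]
ft_force: [0.6, -3.8, 5.2]
width: -0.0003
grip_force: 2.6
```

Emit:
send_rows:
  rot:
    - [0,0,0]
    - [0,0,0]
    - [0,0,0]
    - [0,0,0]
    - [0,0,0]
    - [0,0,0]
    - [0,0,0]
    - [0,0,0]
    - [0,0,0]
    - [0,0,0]
    - [0,0,0]
    - [0,0,0]
    - [0,0,0]
    - [0,0,0]
  delta_pos:
    - [0,0,-20]
    - [0,0,-20]
    - [-24,0,0]
    - [0,0,27]
    - [0,0,27]
    - [0,0,0]
    - [7,0,0]
    - [7,0,0]
    - [6,0,0]
    - [6,0,0]
    - [6,0,0]
    - [6,0,0]
    - [6,0,0]
    - [0,0,0]
  grip: [0,0,0,0,0,0,0,0,0,0,0,0,0,0]

```text
time: 40.38
position: [0.4848, -0.0662, 0.2023]
eef_rot: [-3.131, -0.002, 1.86]
ft_force: [0.2, 0.9, 0.5]
width: 0.0001
grip_force: 0.0
```

```bash
python3 - <<'E'
from h import *
s=r.observe();p=np.array(s['position']);e=s['eef_rot'];R=Ro.from_euler('xyz',e)
print(s['time'],p,D@(p[:2]-PIN)*1e3,e)
b=p+R.apply([-.015,0,0]);u=b+R.apply([0,0,-.06])
N=np.array([.4586,.0392,.1955]);E=(-3.11,.082,2.22);ax=Ro.from_euler('xyz',E).apply([0,0,1]);U=N-ax*.06
plan([(b,e),(u,e),(U,e),(U,E),(N,E)])
E
```

```text
40.375 [ 0.48481709 -0.06619688  0.20225943] 33.00835890535327 [-3.13061714e+00 -2.35403494e-03  1.86027066e+00]
shift [-15.  -0.  -0.] rot [0. 0. 0.]
shift [ -0.  -0. -60.] rot [0. 0. 0.]
shift [128.9   4.4   7.2] rot [0. 0. 0.]
shift [0. 0. 0.] rot [  0.35  -5.22 -20.49]
shift [-0.  0. 60.] rot [0. 0. 0.]
```

Emit:
send_rows:
  rot:
    - [0,0,0]
    - [0,0,0]
    - [0,0,0]
    - [0,0,0]
    - [0,0,0]
    - [0,0,0]
    - [0,0,0]
    - [0.12,-1.74,-6.83]
    - [0.12,-1.74,-6.83]
    - [0.12,-1.74,-6.83]
    - [0,0,0]
    - [0,0,0]
    - [0,0,0]
    - [0,0,0]
    - [0,0,0]
    - [0,0,0]
  delta_pos:
    - [-15,0,0]
    - [0,0,-30]
    - [0,0,-30]
    - [0,0,0]
    - [43,1.5,2.4]
    - [43,1.5,2.4]
    - [42.9,1.4,2.4]
    - [0,0,0]
    - [0,0,0]
    - [0,0,0]
    - [0,0,40]
    - [0,0,20]
    - [0,0,0]
    - [0,0,0]
    - [0,0,0]
    - [0,0,0]
  grip: [0,30,65,65,65,65,65,65,65,65,65,65,65,30,30,30]

```text
time: 42.38
position: [0.4595, 0.0383, 0.1966]
eef_rot: [-3.111, 0.085, 2.219]
ft_force: [-1.6, -2.4, 4.4]
width: 0.0387
grip_force: 60.2
```

Turn 0.25 rad (14.4°), release and lift.

Emit:
send_rows:
  rot:
    - [0,0,4.8]
    - [0,0,4.8]
    - [0,0,4.8]
    - [0,0,0]
    - [0,0,0]
    - [0,0,0]
    - [0,0,0]
    - [0,0,0]
  delta_pos:
    - [0,0,0]
    - [0,0,0]
    - [0,0,0]
    - [0,0,0]
    - [0,0,0]
    - [0,0,0]
    - [0,0,-60]
    - [0,0,0]
  grip: [30,30,30,30,65,65,65,65]

```text
time: 43.38
position: [0.4601, 0.0444, 0.2593]
eef_rot: [-3.141, 0.091, 1.967]
ft_force: [0.4, -0.2, -0.2]
width: 0.0646
grip_force: 0.0
```

```bash
python3 - <<'E'
from h import *
s=r.observe();p=np.array(s['position']);e=s['eef_rot'];print(s['time'],p,e,s['joints'][5])
E=(np.pi,0,1.861)
plan([(p,E),(np.r_[PIN+D*-.022,.262],E)])
E
```

```text
43.375 [0.460148   0.04437437 0.25931205] [-3.14132908  0.09052033  1.96717294] -0.23465815494990222
shift [0. 0. 0.] rot [0.26 5.18 6.08]
shift [-58.   -4.2  -2.7] rot [0. 0. 0.]
```

Emit:
send_rows:
  rot:
    - [0.26,5.18,6.08]
    - [0,0,0]
    - [0,0,0]
    - [0,0,0]
    - [0,0,0]
    - [0,0,0]
    - [0,0,0]
    - [0,0,0]
    - [0,0,0]
    - [0,0,0]
  delta_pos:
    - [0,0,0]
    - [-29,-2.1,-1.3]
    - [-29,-2.1,-1.4]
    - [0,0,15]
    - [0,0,15]
    - [0,0,0]
    - [-9,0,0]
    - [-9,0,0]
    - [-10,0,0]
    - [0,0,0]
  grip: [0,0,0,0,0,0,0,0,0,0]

```text
time: 44.62
position: [0.4783, -0.0409, 0.2283]
eef_rot: [-3.133, -0.001, 1.859]
ft_force: [-0.7, 0.8, 1.0]
width: 0.0001
grip_force: 0.0
```

```bash
python3 - <<'E'
from h import *
s=r.observe();p=np.array(s['position']);e=s['eef_rot'];print(s['time'],p,e,D@(p[:2]-PIN)*1e3,D@[p[1]-PIN[1],PIN[0]-p[0]]*1e3)
E
```

```text
44.625 [ 0.47828712 -0.04093127  0.22827372] [-3.13271306e+00 -5.08839102e-04  1.85888096e+00] 6.924130207866335 -2.7941336871194618
```

Emit:
send_rows:
  rot:
    - [0,0,0]
    - [0,0,0]
    - [0,0,0]
    - [0,0,0]
    - [0,0,0]
    - [0,0,0]
  delta_pos:
    - [0,0,-23]
    - [-17,0,0]
    - [0,0,8]
    - [-5,0,3.2]
    - [-5,0,3.6]
    - [0,0,0]
  grip: [0,0,0,0,0,0]

```text
time: 45.38
position: [0.4867, -0.0683, 0.2367]
eef_rot: [-3.134, 0.004, 1.86]
ft_force: [0.5, -6.1, 8.0]
width: 0.0001
grip_force: 4.2
```

Emit:
send_rows:
  rot:
    - [0,0,0]
    - [0,0,0]
  delta_pos:
    - [-4.4,0,4]
    - [0,0,0]
  grip: [0,0]

```text
time: 45.62
position: [0.488, -0.0726, 0.2329]
eef_rot: [-3.134, 0.005, 1.86]
ft_force: [0.2, -6.7, 9.3]
width: 0.0002
grip_force: 4.6
```

Emit:
send_rows:
  rot:
    - [0,0,0]
    - [0,0,0]
  delta_pos:
    - [-3.9,0,4.3]
    - [0,0,0]
  grip: [0,0]

```text
time: 45.88
position: [0.4893, -0.0765, 0.2288]
eef_rot: [-3.134, 0.005, 1.86]
ft_force: [0.6, -7.2, 9.7]
width: -0.0001
grip_force: 4.8
```

Emit:
send_rows:
  rot:
    - [0,0,0]
    - [0,0,0]
  delta_pos:
    - [-3.4,0,4.2]
    - [0,0,0]
  grip: [0,0]

```text
time: 46.12
position: [0.4902, -0.0796, 0.2245]
eef_rot: [-3.135, 0.005, 1.86]
ft_force: [1.1, -6.2, 8.9]
width: -0.0
grip_force: 4.5
```

Emit:
send_rows:
  rot:
    - [0,0,0]
    - [0,0,0]
  delta_pos:
    - [-3,0,4.2]
    - [0,0,0]
  grip: [0,0]

```text
time: 46.38
position: [0.491, -0.0823, 0.2201]
eef_rot: [-3.135, 0.004, 1.86]
ft_force: [0.8, -5.8, 9.1]
width: 0.0001
grip_force: 4.1
```

Emit:
send_rows:
  rot:
    - [0,0,0]
  delta_pos:
    - [-2.5,0,4.2]
  grip: [0]

```text
time: 46.5
position: [0.4918, -0.0848, 0.2164]
eef_rot: [-3.135, 0.005, 1.861]
ft_force: [0.5, -7.6, 9.5]
width: 0.0002
grip_force: 4.8
```

Emit:
send_rows:
  rot:
    - [0,0,0]
  delta_pos:
    - [0,0,0]
  grip: [0]

```text
time: 46.62
position: [0.4915, -0.0843, 0.2157]
eef_rot: [-3.134, 0.003, 1.86]
ft_force: [1.3, -5.0, 7.1]
width: 0.0001
grip_force: 3.6
```

Emit:
send_rows:
  rot:
    - [0,0,0]
  delta_pos:
    - [0,0,0]
  grip: [0]

```text
time: 46.75
position: [0.4916, -0.0843, 0.2158]
eef_rot: [-3.134, 0.004, 1.86]
ft_force: [0.9, -5.0, 8.0]
width: 0.0004
grip_force: 3.6
```

Emit:
send_rows:
  rot:
    - [0,0,0]
  delta_pos:
    - [0,0,0]
  grip: [0]

```text
time: 46.88
position: [0.4916, -0.0843, 0.2158]
eef_rot: [-3.134, 0.004, 1.86]
ft_force: [0.7, -4.2, 7.1]
width: 0.0002
grip_force: 3.6
```

Emit:
send_rows:
  rot:
    - [0,0,0]
  delta_pos:
    - [0,0,0]
  grip: [0]

```text
time: 47.0
position: [0.4916, -0.0843, 0.2158]
eef_rot: [-3.134, 0.004, 1.86]
ft_force: [0.6, -4.9, 7.1]
width: -0.0002
grip_force: 3.6
```

Emit:
send_rows:
  rot:
    - [0,0,0]
    - [0,0,0]
    - [0,0,0]
    - [0,0,0]
    - [0,0,0]
    - [0,0,0]
    - [0,0,0]
    - [0,0,0]
    - [0,0,0]
    - [0,0,0]
  delta_pos:
    - [-1.5,0,4]
    - [-1.3,0,4]
    - [-1,0,4]
    - [-0.8,0,4]
    - [-0.5,0,4]
    - [-0.3,0,4]
    - [0,0,4]
    - [0,0,4]
    - [0,0,3]
    - [0,0,0]
  grip: [0,0,0,0,0,0,0,0,0,0]

```text
time: 48.25
position: [0.4913, -0.0874, 0.1809]
eef_rot: [-3.132, -0.002, 1.86]
ft_force: [-1.5, 1.1, 4.7]
width: -0.0003
grip_force: 2.5
```

Emit:
send_rows:
  rot:
    - [0,0,0]
    - [0,0,0]
  delta_pos:
    - [0,0,1.5]
    - [0,0,0]
  grip: [0,0]

```text
time: 48.5
position: [0.4914, -0.0873, 0.1806]
eef_rot: [-3.133, -0.001, 1.86]
ft_force: [-3.2, 1.7, 12.7]
width: -0.0003
grip_force: 6.1
```

Emit:
send_rows:
  rot:
    - [0,0,0]
    - [0,0,0]
  delta_pos:
    - [0,0,1.5]
    - [0,0,0]
  grip: [0,0]

```text
time: 48.75
position: [0.4915, -0.0873, 0.1804]
eef_rot: [-3.134, -0.001, 1.86]
ft_force: [-5.8, 2.4, 20.0]
width: 0.0
grip_force: 9.9
```

Emit:
send_rows:
  rot:
    - [0,0,0]
    - [0,0,0]
    - [0,0,0]
    - [0,0,0]
    - [0,0,0]
    - [0,0,0]
    - [0,0,0]
    - [0,0,0]
  delta_pos:
    - [0,0,-5]
    - [0,0,-15]
    - [0,0,-40]
    - [0,0,-50]
    - [0,0,0]
    - [0,0,0]
    - [0,0,0]
    - [0,0,0]
  grip: [0,0,0,0,0,0,0,0]

```text
time: 49.75
position: [0.4921, -0.0874, 0.2862]
eef_rot: [-3.13, -0.002, 1.86]
ft_force: [-1.0, -0.2, 0.1]
width: 0.0001
grip_force: 0.0
```

```bash
python3 -c "
from rig import r
print(r.observe()['position'],r.observe()['ft_force'],r.sign_off())"
```

```text
the job is handed in; nothing more can be done
[ 0.49209877 -0.08735985  0.28619071] [-0.95360391 -0.22531881  0.05934453] None
```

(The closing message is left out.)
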